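# Rock the tapered stopper out of the degreaser canister

## Task

On the bicycle workshop's bench, open the short, wide canister that stands in the round holder: grip its stopper by the wooden grip and, while easing it upward, rock it about ten degrees to the robot's left, then about ten degrees to its right, until it unseats. A plain straight pull only drags the whole canister up out of its holder, which must not happen. Put the stopper down in the shallow black tray without dropping it in from a height, leave the canister down in its holder, and leave the tall slim flask with the look-alike stopper alone.

Things in the scene. Friction and masses are not known exactly. Their poses are not given: they have to be found in the camera images.
- stopper: 60 g. Origin: centre of its foot, z up, x along the grip (roughly away from the robot), +y robot's left. Rubber bung 28 mm deep (41 mm wide tapering to 30, 36 mm rib at foot); flange 52 mm wide, 6 thick, rests on the neck; wooden grip 40 (x) x 14 (y) x 40 mm tall, 34-74 mm above origin. Pinch and rock across the 14 mm. Each rock needs 4-5 mm of lift; free after two, out after 28 mm of lift.
- canister: Short wide aluminium canister, 100 mm wide, 1 kg, in a round grey holder fixed to the bench; it can only slide straight up and drops back. Origin: centre of its underside, z up; mouth 130 mm above it. Neck 56 mm outer, 44 inner. Spring catches in the neck's left and right (+-y) hold the stopper's rib, about 8 N each: both at once outweigh the canister, one at a time do not.
- tray: Shallow black plastic tray, fixed, 170 mm (x) by 200 mm (y), 30 mm tall, walls and floor 4 mm; origin: centre of its underside, on the bench.
- flask: Tall slim aluminium flask, loose, 68 mm wide, 208 mm tall with its own look-alike stopper and wooden grip, which stays shut; 0.9 kg; origin: centre of its underside, on the bench.
Not all that is in view belongs to the job. What is meant by the stopper is not green or orange, and is the larger of those in its own colour.

How it is judged:
By the outcome, as a careful person would: the job done as asked, in the order asked, and still so for the second after the job is handed in, with the robot touching nothing.
It also fails if it takes over 48 s, if anything falls off the work surface, if the arm or the gripper's body presses on something with over 40 N, if the wrist force passes 120 N, or if a joint passes its speed limit or range.

## Robot

A 6-joint arm with a two-finger parallel gripper is mounted at the origin on the work surface. World frame = base frame: x ahead of the robot, y to its left, z up, the work surface at z = 0. Lengths are in m, angles in rad, forces in N, time in s.
With the tool pointing down it reaches from about 0.3 to 0.825 m from the base axis. Payload 5.4 kg.
Tool frame: the origin (TCP) lies between the finger pads; the fingertips stand 8 mm ahead of it and the grasp point (between the pads) lies 11 mm behind it; z points along the fingers, y is the line along which they close (so a half turn about z gives the same grasp; the last joint's range is limited). The gripper opens to 92 mm and grips with 3 to 60 N. Pads are 20 mm wide; open, the fingers measure 128 mm over their backs; the gripper's body (75 mm by 189 mm) begins 69 mm behind the grasp point.
Start: joints at [-1.358, 0.158, 1.597, -0, 1.386, -0.21], TCP at [0.236, -0.524, 0.223] pointing down, gripper open.
Joint ranges: [-2.91, 2.91], [-0.94, 2.29], [0.18, 2.7], [-1.29, 4.43], [0.17, 2.64], [-3, 3]. Speed limits (rad/s): [2.57, 2.57, 3.14, 3.14, 3.14, 3.14].

## Interface

Orientations are given as a 3x3 rotation matrix whose columns are the frame's x, y, z axes.
In Python, from plant import ctrl gives the robot as it stands.
- The arm moves only by the tool step_arm, never from a script. Its argument "targets" is text: rows parted by semicolons, each of 7 numbers parted by spaces: the turn, a rotation vector about the tool's x, y, z in degrees, then the shift along the tool's x, y, z in mm, then the opening in per cent of the stroke, from 0 (shut) to 100 (fully open). A call has 1 to 10 rows; each row shifts and turns the commanded pose from where the row before left it, along the tool's axes as they then stand; what a row does not reach is not made up. A row lasts 1/8 s, in which the tool goes at most 62.5 mm and 10.7 degrees, less where a joint would pass 70% of its speed; a pose out of reach is approached as far as the arm can. A call is refused whole if a number of a shift passes 62.5 or a number of a turn 10.7, either way. A call with a gripper value outside its range is refused whole. The fingers move at their own pace and stop on an object; "force" is the grip in N (left out, the last holds). Time passes only in rows, so rows that do not move let the fingers close. It gives the time, the measured TCP pose, the force, the opening and the grip force at its end, in the units of the state.
- ctrl.read_state(): the state, without advancing time (a new reading comes with each control period).
- ctrl.capture(name): name is "side" or "top"; returns a dict with "color" (420x560x3 uint8, blue, green, red), "z_map" (420x560 float32, m along the optical axis (not along the pixel's ray), 0 where there is no reading), "mtx" (3x3 intrinsics, pixels), "dist" ([k1, k2, p1, p2, k3] as OpenCV has them; the pictures are not rectified), "extrinsics" (4x4, takes a point from camera to world coordinates). Camera axes: x right, y up, looking along -z (the intrinsics and any distortion apply to the point x, -y, -z); pixel columns grow to the right and rows downward; lengths in m; the calibration is good to about 2 mm. A picture is of the moment at which its call begins.
- ctrl.job_done(): hands the job in; it is judged then, once.
The state is a dict: "time": time; "joint_pos": joint angles; "dq": joint speeds; "joint_torque": joint torques, N m; "tcp_pos": TCP position; "ee_rot": TCP orientation; "contact_force": force on the tool from outside, world axes, zero at the start; "torque": the same for the moment, N m; "width": finger opening in m; "finger_force": force on a finger pad.
Only numpy, scipy, OpenCV 4.12 (cv2) and the standard library are available. Lean on these libraries where they do the work, as an engineer would, in place of code of your own. Each camera call takes 0.05 s, during which the arm holds its last target. There are 200 camera calls.

## Working session

There is one attempt and no reset: what is moved stays moved. The work goes in short steps, Python scripts to look and compute and a tool call to move; the robot and the scene stay as the last step left them, time stands still between calls to the robot, and variables do not carry over. Pictures are saved under pics/ and viewed, at most 10 in all, crops included, and the job is handed in when it is done.

Besides the shell and the picture viewer there is one more tool, called by a JSON object that holds its "fn" and its "kwargs". step_arm: Moves the arm, as the interface text tells. Its arguments: {"type":"object","properties":{"targets":{"type":"string"},"force":{"type":"number"}},"required":["targets"]}

```bash
mkdir -p pics; cat > h.py <<'E'
import numpy as np, cv2, pickle
from plant import ctrl
def grab(n,f):
    c=ctrl.capture(n); pickle.dump(c,open(f'{n}.pkl','wb')); cv2.imwrite(f'pics/{f}.png',c['color']); return c
def cloud(c):
    z=c['z_map']; h,w=z.shape
    u,v=np.meshgrid(np.arange(w),np.arange(h))
    p=cv2.undistortPoints(np.stack([u,v],-1).reshape(-1,1,2).astype(np.float64),c['mtx'],c['dist']).reshape(h,w,2)
    P=np.stack([p[...,0]*z,-p[...,1]*z,-z],-1)
    W=P@c['extrinsics'][:3,:3].T+c['extrinsics'][:3,3]
    W[z==0]=np.nan
    return W
E
python3 - <<'E'
from h import *
for n in('side','top'):
    c=grab(n,n+'0'); print(n,c['extrinsics'][:3].round(3).tolist())
s=ctrl.read_state();print(s['time'],s['ee_rot'],s['tcp_pos'],s['width'])
E
```

```text
side [[0.993, 0.09, -0.081, 0.44], [-0.121, 0.765, -0.632, -0.688], [0.005, 0.637, 0.771, 0.896]]
top [[0.004, 0.996, -0.085, 0.451], [-1.0, 0.004, -0.004, -0.02], [-0.004, 0.085, 0.996, 1.066]]
0.1 [[ 9.11928132e-01  4.10349769e-01 -3.86909968e-04]
 [ 4.10349826e-01 -9.11926708e-01  1.64296704e-03]
 [ 3.21357611e-04 -1.65703630e-03 -9.99998575e-01]] [ 0.23581397 -0.5238245   0.22171097] 0.09193349271009127
```

View pics/top0.png

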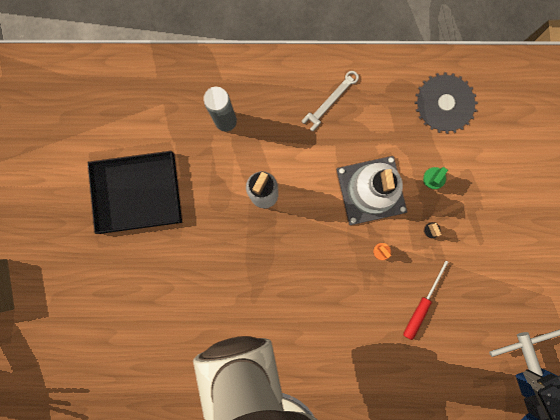

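View pics/side0.png

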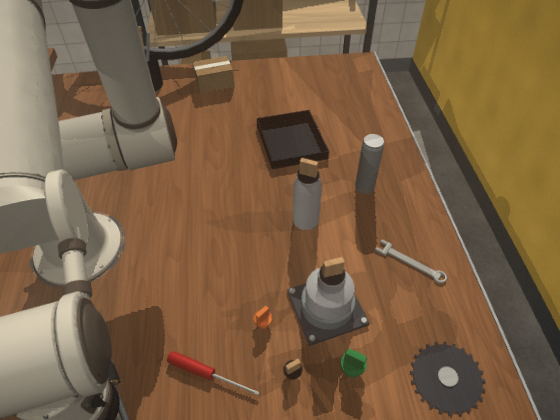

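The top view shows the canister at about (376,187) with the wooden grip at (386,181). The flask is at (262,187), the tray at (136,193), and small decoys are at (433,230), (435,178) and (383,252). The side view agrees: canister grip at (333,267), flask at (307,200).

```bash
python3 - <<'E'
from h import *
for n,(u0,u1,v0,v1) in (('top',(330,415,150,225)),('side',(285,375,250,345))):
    c=pickle.load(open(n+'.pkl','rb'));W=cloud(c);R=W[v0:v1,u0:u1].reshape(-1,3);col=c['color'][v0:v1,u0:u1].reshape(-1,3).astype(int)
    z=R[:,2];print(n,'zmax',np.nanmax(z))
    wood=(col[:,2]-col[:,0]>50)&(z>.1)
    top=wood&(z>np.nanmax(z[wood])-.006)
    P=R[top];print('grip top',len(P),np.median(P,0).round(4),P.min(0).round(4),P.max(0).round(4))
    (ctr,sz,a)=cv2.minAreaRect((P[:,:2]*1000).astype(np.float32));print(ctr,sz,a,cv2.boxPoints((ctr,sz,a)).round(1).tolist())
    h,e=np.histogram(z[~np.isnan(z)],bins=np.arange(0,.26,.01));print(h)
    for lo,hi in((.12,.142),):
        s=(z>lo)&(z<hi);print('band',s.sum(),R[s].min(0).round(3),R[s].max(0).round(3))
c=pickle.load(open('top.pkl','rb'));W=cloud(c)
for n,(u0,u1,v0,v1) in (('tray',(80,190,145,240)),('flask',(240,285,165,212))):
    R=W[v0:v1,u0:u1].reshape(-1,3);z=R[:,2]
    s=(z>.022)&(z<.036) if n=='tray' else z>.19
    r=cv2.minAreaRect((R[s][:,:2]*1000).astype(np.float32));print(n,np.nanmax(z),r)
E
python3 - <<'E'
import cv2,numpy as np
a=cv2.imread('pics/top0.png')[150:230,330:420];b=cv2.imread('pics/side0.png')[250:340,285:375]
k=cv2.INTER_CUBIC
cv2.imwrite('pics/c1.png',np.hstack([cv2.resize(a,(400,400),interpolation=k),cv2.resize(b,(400,400),interpolation=k)]))
E
```

```text
top zmax 0.19109080416295043
grip top 136 [ 0.5843 -0.2335  0.1877] [ 0.5658 -0.2416  0.1852] [ 0.6042 -0.224   0.1911]
(584.9857177734375, -233.26661682128906) (39.211708068847656, 14.615889549255371) 8.393081665039062 [[564.5, -228.89999389648438], [566.7000122070312, -243.39999389648438], [605.4000244140625, -237.60000610351562], [603.2999877929688, -223.1999969482422]]
[1644 1153   34   35  315   41   33   37   32  270  573  180   29   42
  282   55   26   25  153    5    0    0    0    0    0]
band 99 [ 0.557 -0.253  0.12 ] [ 0.613 -0.205  0.142]
side zmax 0.18955411061087757
grip top 119 [ 0.5845 -0.2371  0.1859] [ 0.5647 -0.2459  0.1838] [ 0.604  -0.2283  0.1896]
(584.3811645507812, -236.45108032226562) (39.199729919433594, 14.324101448059082) 9.835744857788086 [[563.7999877929688, -232.6999969482422], [566.2999877929688, -246.89999389648438], [604.9000244140625, -240.1999969482422], [602.5, -226.0]]
[1049  786  100  113  409   99   99  108  107  417  467  133   70  102
  270   59   57   59  156    0    0    0    0    0    0]
band 195 [ 0.556 -0.265  0.12 ] [ 0.612 -0.225  0.142]
tray 0.03559417787937247 ((577.4581909179688, 324.41143798828125), (171.30545043945312, 201.85333251953125), 7.909297943115234)
flask 0.21128214752647367 ((575.2747192382812, 21.73529052734375), (13.947404861450195, 39.98103332519531), 62.250221252441406)
```

View pics/c1.png

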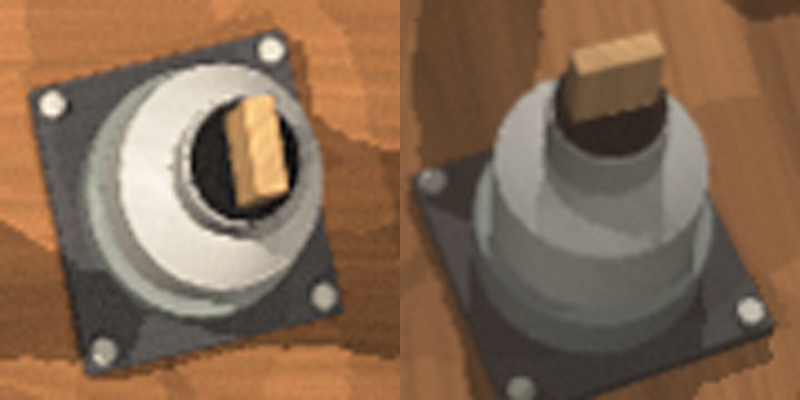

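The two cameras agree on the grip: centre (0.585, -0.235), top at z ≈ 0.187, yaw ≈ +9°, measured 39 x 14.5 mm. The crop shows it on the canister neck. I'm moving above it first, then turning.

{"fn": "step_arm", "kwargs": {"targets": "0 0 0 10 -3 -15 100;0 0 0 47 -13 -5 100;0 0 0 47 -13 -5 100;0 0 0 47 -13 -5 100;0 0 0 47 -13 -5 100;0 0 0 47 -13 0 100;0 0 0 47 -13 0 100;0 0 0 47 -13 0 100;0 0 0 47 -13 0 100;0 0 0 47 -13 0 100"}}

```text
time: 1.35
tcp_pos: [0.583, -0.2354, 0.2588]
ee_rot: [[0.912, 0.411, 0.001], [0.411, -0.912, -0.001], [0.001, 0.001, -1.0]]
contact_force: [-0.2, -0.7, 0.2]
width: 0.0918
finger_force: 0.0
```

{"fn": "step_arm", "kwargs": {"targets": "0 0 5 0 0 0 100;0 0 5 0 0 0 100;0 0 5 0 0 0 100;0 0 0 0 0 0 100;0 0 0 0 0 0 100"}}

```text
time: 1.98
tcp_pos: [0.5817, -0.237, 0.2582]
ee_rot: [[0.987, 0.162, 0.0], [0.162, -0.987, -0.0], [0.0, 0.0, -1.0]]
contact_force: [0.1, 0.1, 0.5]
width: 0.0919
finger_force: 0.0
```

```bash
cat >> h.py <<'E'
def togo(x,y,z,yaw):
    s=ctrl.read_state();R=s['ee_rot'];d=np.array([x,y,z])-s['tcp_pos'];c,n=np.cos(np.radians(yaw)),np.sin(np.radians(yaw))
    Rt=np.array([[c,n,0],[n,-c,0],[0,0,-1]])
    print('t',s['time'],'shift mm',(R.T@d*1000).round(1),'turn deg',np.degrees(cv2.Rodrigues(R.T@Rt)[0].ravel()).round(2),'F',s['contact_force'].round(2),'T',s['torque'].round(2),s['width'],s['finger_force'])
E
python3 -c "
from h import *
togo(.5847,-.235,.25,9)"
```

```text
t 1.975 shift mm [ 3.3 -1.5  8.2] turn deg [ 0.02 -0.03  0.32] F [0.15 0.11 0.54] T [ 0.06 -0.02 -0.04] 0.09190142512134733 0.0
```

{"fn": "step_arm", "kwargs": {"targets": "0 0 0.3 3 -1.5 18 70;0 0 0 0 0 30 50;0 0 0 0 0 25 35;0 0 0 0 0 15 30;0 0 0 0 0 10 30;0 0 0 0 0 0 30", "force": 6}}

```text
time: 2.72
tcp_pos: [0.5841, -0.2351, 0.1591]
ee_rot: [[0.988, 0.155, -0.001], [0.155, -0.988, 0.0], [-0.001, -0.001, -1.0]]
contact_force: [-1.1, 0.2, 0.0]
width: 0.0342
finger_force: 0.0
```

```bash
python3 - <<'E'
from h import *
togo(.5847,-.235,.16,9)
a=grab('top','top1')['color'][130:230,320:420];b=grab('side','side1')['color'][210:310,280:380]
k=cv2.INTER_CUBIC
cv2.imwrite('pics/c2.png',np.hstack([cv2.resize(a,(400,400),interpolation=k),cv2.resize(b,(400,400),interpolation=k)]))
E
```

```text
t 2.725 shift mm [ 0.6 -0.  -0.9] turn deg [-0.03  0.04 -0.07] F [-1.07  0.22  0.03] T [ 0.08 -0.02  0.02] 0.03421185007438876 0.0
```

View pics/c2.png

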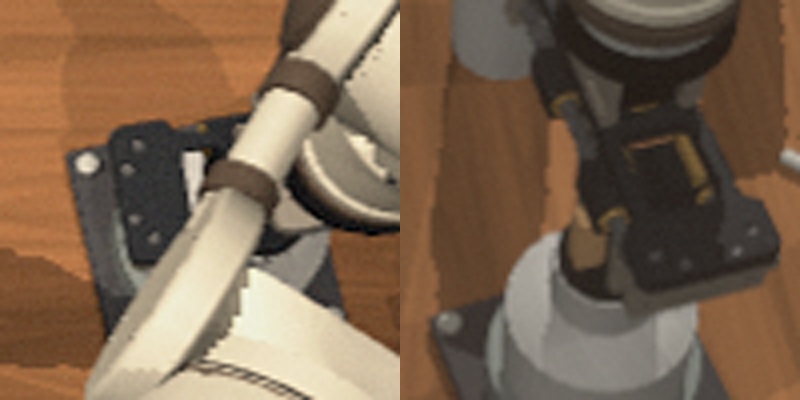

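The crop shows the fingers straddling the wooden grip (wood visible at about (590,230) in the right half), with no contact yet. I'll close gently.

{"fn": "step_arm", "kwargs": {"targets": "0 0 0 0 0 0 5;0 0 0 0 0 0 5;0 0 0 0 0 0 5;0 0 0 0 0 0 5;0 0 0 0 0 0 5", "force": 6}}

```text
time: 3.45
tcp_pos: [0.5847, -0.2356, 0.1605]
ee_rot: [[0.988, 0.155, 0.001], [0.155, -0.988, -0.001], [0.001, 0.001, -1.0]]
contact_force: [-0.1, 1.4, 6.0]
width: 0.0141
finger_force: 6.0
```

{"fn": "step_arm", "kwargs": {"targets": "0 0 0 0 0 0 0;0 0 0 0 0 0 0;0 0 0 0 0 0 0;0 0 0 0 0 0 0", "force": 40}}

```text
time: 3.95
tcp_pos: [0.5847, -0.2356, 0.1605]
ee_rot: [[0.988, 0.155, 0.001], [0.155, -0.988, -0.001], [0.001, 0.001, -1.0]]
contact_force: [-0.6, -0.2, 5.7]
width: 0.0141
finger_force: 40.0
```

{"fn": "step_arm", "kwargs": {"targets": "-2.5 0 0 0 -1.3 -1 0;-2.5 0 0 0 -1.3 -1 0;0 0 0 0 0 0 0"}}

```text
time: 4.32
tcp_pos: [0.5844, -0.232, 0.1624]
ee_rot: [[0.988, 0.156, 0.015], [0.156, -0.984, -0.088], [0.001, 0.089, -0.996]]
contact_force: [0.3, 1.1, 5.6]
width: 0.0135
finger_force: 40.0
```

{"fn": "step_arm", "kwargs": {"targets": "-2.5 0 0 0 -1.3 -1.3 0;-2.5 0 0 0 -1.3 -1.3 0;-1 0 0 0 -0.5 -0.5 0;0 0 0 0 0 0 0;0 0 0 0 0 0 0"}}

```text
time: 4.95
tcp_pos: [0.5837, -0.2282, 0.1647]
ee_rot: [[0.988, 0.153, 0.031], [0.156, -0.97, -0.188], [0.001, 0.19, -0.982]]
contact_force: [0.3, 3.1, 5.9]
width: 0.0139
finger_force: 40.0
```

```bash
cat >> h.py <<'E'
def chk():
    c=pickle.load(open('side.pkl','rb'))
    s=ctrl.read_state();R=s['ee_rot'];p=s['tcp_pos']
    print('foot',(p+R[:,2]*.047).round(4),'tilt',np.degrees(np.arcsin(R[1,2])).round(1),'F',s['contact_force'].round(1),'T',s['torque'].round(2),s['width'])
    W=cloud(c);z=W[...,2];r=np.hypot(W[...,0]-.5847,W[...,1]+.235)
    print([ (a,np.nanmedian(z[(r>a)&(r<b)&(z>lo)&(z<hi)]).round(4)) for a,b,lo,hi in((.036,.046,.085,.125),(.06,.08,-.01,.03))])
E
python3 - <<'E'
from h import *
chk()
a=grab('side','side2')['color'][210:330,260:400]
chk()
cv2.imwrite('pics/c3.png',cv2.resize(a,(700,600),interpolation=cv2.INTER_CUBIC))
E
```

```text
foot [ 0.5851 -0.2371  0.1186] tilt -10.8 F [0.3 3.1 5.9] T [ 0.82  0.11 -0.06] 0.013881252688538456
[(0.036, np.float64(0.1015)), (0.06, np.float64(0.0095))]
foot [ 0.5851 -0.2371  0.1186] tilt -10.8 F [0.1 3.9 5.7] T [ 0.76  0.05 -0.01] 0.01368778246727279
[(0.036, np.float64(0.1016)), (0.06, np.float64(0.0094))]
```

View pics/c3.png

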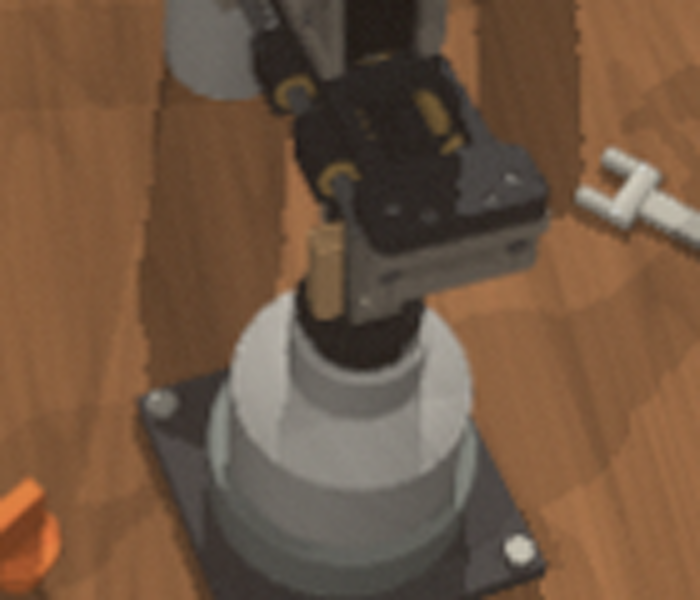

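The crop shows the stopper tilted left with the canister seated: shoulder height is unchanged at 0.1015. Now I'll rock right.

{"fn": "step_arm", "kwargs": {"targets": "2.7 0 0 0 1.4 0 0;2.7 0 0 0 1.4 0 0;2.7 0 0 0 1.4 0 0;2.7 0 0 0 1.4 0 0;0 0 0 0 0 0 0"}}

```text
time: 5.62
tcp_pos: [0.5833, -0.235, 0.1634]
ee_rot: [[0.988, 0.154, -0.002], [0.154, -0.988, -0.003], [-0.002, 0.003, -1.0]]
contact_force: [0.7, -1.0, -2.3]
width: 0.014
finger_force: 40.0
```

{"fn": "step_arm", "kwargs": {"targets": "2.7 0 0 0 1.4 -0.5 0;2.7 0 0 0 1.4 -0.5 0;2.7 0 0 0 1.4 -0.5 0;2.7 0 0 0 1.4 -0.5 0;0 0 0 0 0 0 0"}}

```text
time: 6.25
tcp_pos: [0.5848, -0.2423, 0.1668]
ee_rot: [[0.988, 0.152, -0.029], [0.154, -0.972, 0.178], [-0.001, -0.18, -0.984]]
contact_force: [-1.8, -6.1, 2.3]
width: 0.0139
finger_force: 40.0
```

```bash
python3 - <<'E'
from h import *
grab('side','side3');chk()
E
```

```text
foot [ 0.5835 -0.234   0.1207] tilt 10.2 F [-1.7 -7.5  2.5] T [-1.34  0.5   0.13] 0.013692729333351224
[(0.036, np.float64(0.1015)), (0.06, np.float64(0.0094))]
```

{"fn": "step_arm", "kwargs": {"targets": "0 0 0 0 0 -1 0;0 0 0 0 0 -1 0;0 0 0 0 0 0 0"}}

```text
time: 6.68
tcp_pos: [0.5853, -0.2411, 0.1691]
ee_rot: [[0.988, 0.153, -0.028], [0.155, -0.972, 0.179], [0.0, -0.181, -0.983]]
contact_force: [-0.7, -4.3, 3.1]
width: 0.0139
finger_force: 40.0
```

```bash
python3 - <<'E'
from h import *
grab('side','side4');chk()
E
```

```text
foot [ 0.5841 -0.2326  0.1229] tilt 10.3 F [ 0.2 -4.   3.3] T [-0.84  0.11  0.1 ] 0.013831191802274899
[(0.036, np.float64(0.1015)), (0.06, np.float64(0.0094))]
```

{"fn": "step_arm", "kwargs": {"targets": "-2.6 0 0 0 -1.4 0 0;-2.6 0 0 0 -1.4 0 0;-2.6 0 0 0 -1.4 0 0;-2.5 0 0 0 -1.4 0 0;0 0 0 0 0 -1.5 0;0 0 0 0 0 -1.5 0;0 0 0 0 0 0 0"}}

```text
time: 7.6
tcp_pos: [0.5846, -0.2348, 0.1724]
ee_rot: [[0.988, 0.156, 0.0], [0.156, -0.988, 0.005], [0.001, -0.005, -1.0]]
contact_force: [1.2, -0.7, 1.7]
width: 0.0138
finger_force: 40.0
```

```bash
python3 - <<'E'
from h import *
grab('side','side5');chk()
E
```

```text
foot [ 0.5846 -0.2348  0.1253] tilt 0.3 F [ 0.7 -1.9  2.6] T [-0.27 -0.17  0.04] 0.0137139010207263
[(0.036, np.float64(0.1014)), (0.06, np.float64(0.0094))]
```

It's free: no pull force at 12 mm of lift, and the canister hasn't moved. I'll ease it out the rest of the way, then raise it.

{"fn": "step_arm", "kwargs": {"targets": "0 0 0 0 0 -3 0;0 0 0 0 0 -4 0;0 0 0 0 0 -5 0;0 0 0 0 0 -5 0;0 0 0 0 0 -5 0;0 0 0 0 0 -8 0;0 0 0 0 0 0 0"}}

```text
time: 8.52
tcp_pos: [0.5848, -0.2358, 0.2033]
ee_rot: [[0.988, 0.155, 0.001], [0.155, -0.988, 0.004], [0.001, -0.004, -1.0]]
contact_force: [-0.5, -0.2, -1.3]
width: 0.0141
finger_force: 40.0
```

```bash
python3 - <<'E'
from h import *
a=grab('side','side6')['color'][190:330,260:400];chk()
cv2.imwrite('pics/c4.png',cv2.resize(a,(560,560),interpolation=cv2.INTER_CUBIC))
togo(.577,.324,.31,9)
E
```

```text
foot [ 0.5845 -0.2354  0.1557] tilt 0.3 F [-0.6  0.3 -0.5] T [ 0.04  0.05 -0.05] 0.013576597867575311
[(0.036, np.float64(0.1015)), (0.06, np.float64(0.0093))]
t 8.575 shift mm [  79.4 -554.5 -104.7] turn deg [-0.26 -0.04 -0.08] F [-0.58  0.33 -0.49] T [ 0.04  0.05 -0.05] 0.013576597867575311 39.99981701374054
```

View pics/c4.png

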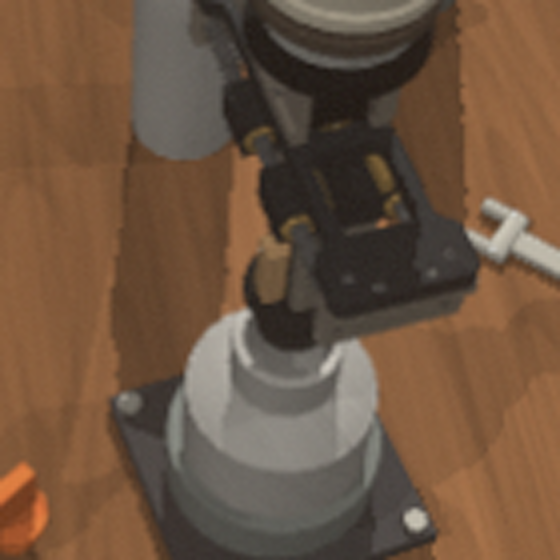

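The crop shows the stopper clear of the open neck, with the canister seated. Next I lift it and carry it over the flask to the tray.

{"fn": "step_arm", "kwargs": {"targets": "0 0 0 0 0 -15 0;0 0 0 0 0 -30 0;0 0 0 0 0 -35 0;0 0 0 0 0 -30 0;0 0 0 3 -20 0 0;0 0 0 6 -40 0 0;0 0 0 7 -50 0 0;0 0 0 7 -50 0 0;0 0 0 7 -50 0 0;0 0 0 7 -50 0 0"}}

```text
time: 9.82
tcp_pos: [0.5792, 0.0296, 0.3118]
ee_rot: [[0.988, 0.156, -0.003], [0.156, -0.988, 0.006], [-0.002, -0.007, -1.0]]
contact_force: [0.6, -0.3, -0.5]
width: 0.0136
finger_force: 40.0
```

{"fn": "step_arm", "kwargs": {"targets": "0 0 0 7 -50 0 0;0 0 0 7 -50 0 0;0 0 0 7 -50 0 0;0 0 0 7 -50 0 0;0 0 0 7 -50 0 0;0 0 0 6 -40 0 0;0 0 0 0 0 0 0;0 0 0 0 0 0 0"}}

```text
time: 10.82
tcp_pos: [0.5752, 0.3193, 0.3139]
ee_rot: [[0.988, 0.156, -0.003], [0.156, -0.988, 0.004], [-0.002, -0.004, -1.0]]
contact_force: [0.2, -0.2, -0.2]
width: 0.0138
finger_force: 40.0
```

```bash
python3 - <<'E'
from h import *
togo(.577,.324,.06,9)
c=grab('side','side7');chk()
cv2.imwrite('pics/c5.png',cv2.resize(c['color'][50:350,150:450],(600,600)))
E
```

```text
t 10.825 shift mm [  3.   -3.2 253.9] turn deg [-0.26  0.12 -0.05] F [ 0.23 -0.24 -0.23] T [ 0.02  0.02 -0.06] 0.013803742267931029 39.99971151351929
foot [0.5755 0.3189 0.2672] tilt 0.3 F [-0.  -0.6 -1. ] T [ 0.04 -0.03 -0.03] 0.013578335595347563
[(0.036, np.float64(0.1015)), (0.06, np.float64(0.0095))]
```

View pics/c5.png

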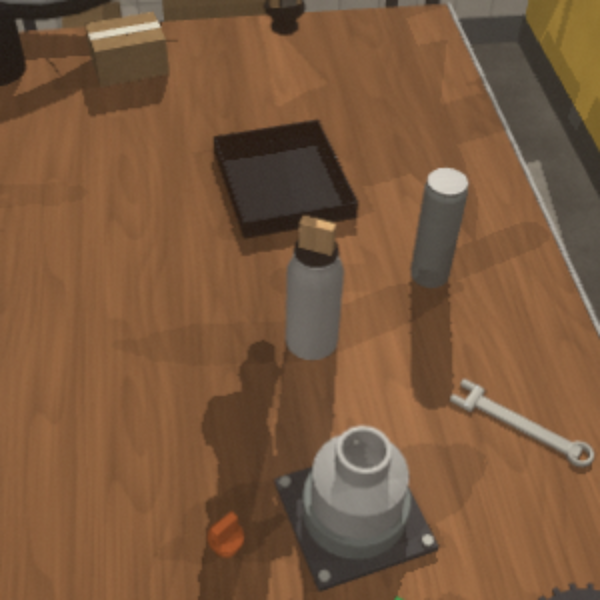

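The crop shows the open canister seated in its holder at about (363,455), the flask upright and undisturbed, and an empty tray. I'll lower into the tray.

{"fn": "step_arm", "kwargs": {"targets": "0.3 0 0 3 -3 20 0;0 0 0 0 0 45 0;0 0 0 0 0 50 0;0 0 0 0 0 50 0;0 0 0 0 0 40 0;0 0 0 0 0 25 0;0 0 0 0 0 14 0;0 0 0 0 0 5 0;0 0 0 0 0 0 0;0 0 0 0 0 0 0"}}

```text
time: 12.12
tcp_pos: [0.5792, 0.3256, 0.0675]
ee_rot: [[0.988, 0.155, 0.001], [0.155, -0.988, 0.011], [0.002, -0.011, -1.0]]
contact_force: [0.1, -0.5, -0.4]
width: 0.0139
finger_force: 40.0
```

{"fn": "step_arm", "kwargs": {"targets": "0 0 0 0 0 2 0;0 0 0 0 0 2 0;0 0 0 0 0 1 0;0 0 0 0 0 0 0"}}

```text
time: 12.62
tcp_pos: [0.5781, 0.3254, 0.0609]
ee_rot: [[0.988, 0.155, -0.002], [0.155, -0.988, 0.01], [-0.0, -0.01, -1.0]]
contact_force: [0.6, -0.1, -0.8]
width: 0.0137
finger_force: 40.0
```

{"fn": "step_arm", "kwargs": {"targets": "-0.6 0 0 0 0 2 0;0 0 0 0 0 2 0;0 0 0 0 0 2 0;0 0 0 0 0 1 0;0 0 0 0 0 1 0;0 0 0 0 0 0 0"}}

```text
time: 13.38
tcp_pos: [0.5782, 0.3253, 0.053]
ee_rot: [[0.988, 0.155, -0.0], [0.155, -0.988, -0.0], [-0.0, 0.0, -1.0]]
contact_force: [-0.1, 1.6, -1.6]
width: 0.0135
finger_force: 40.0
```

{"fn": "step_arm", "kwargs": {"targets": "0 0 0 0 0 1 0;0 0 0 0 0 0 0"}}

```text
time: 13.62
tcp_pos: [0.5782, 0.3253, 0.052]
ee_rot: [[0.988, 0.155, -0.0], [0.155, -0.988, -0.0], [-0.0, 0.0, -1.0]]
contact_force: [-0.2, -0.4, -0.2]
width: 0.0136
finger_force: 40.0
```

{"fn": "step_arm", "kwargs": {"targets": "0 0 0 0 0 1 0;0 0 0 0 0 0 0"}}

```text
time: 13.88
tcp_pos: [0.5781, 0.3254, 0.051]
ee_rot: [[0.988, 0.155, -0.0], [0.155, -0.988, -0.0], [-0.0, 0.0, -1.0]]
contact_force: [0.4, -0.6, 0.2]
width: 0.0137
finger_force: 40.0
```

{"fn": "step_arm", "kwargs": {"targets": "0 0 0 0 0 1 0;0 0 0 0 0 0 0"}}

```text
time: 14.12
tcp_pos: [0.5784, 0.3255, 0.0506]
ee_rot: [[0.988, 0.155, 0.0], [0.155, -0.988, 0.0], [0.0, -0.0, -1.0]]
contact_force: [-1.1, -1.6, 2.5]
width: 0.0137
finger_force: 40.0
```

Contact: the force went up and z stalled at 0.0506, where the foot should touch. I'll open gently, then retreat straight up.

{"fn": "step_arm", "kwargs": {"targets": "0 0 0 0 0 0 17;0 0 0 0 0 0 20;0 0 0 0 0 0 30;0 0 0 0 0 0 40;0 0 0 0 0 0 50;0 0 0 0 0 0 50", "force": 10}}

```text
time: 14.88
tcp_pos: [0.5782, 0.3254, 0.0501]
ee_rot: [[0.988, 0.155, -0.0], [0.155, -0.988, -0.0], [-0.0, 0.0, -1.0]]
contact_force: [-0.1, -0.2, -0.3]
width: 0.046
finger_force: 0.0
```

{"fn": "step_arm", "kwargs": {"targets": "0 0 0 0 0 -5 50;0 0 0 0 0 -20 50;0 0 0 0 0 -40 50;0 0 0 0 0 -50 50;0 0 0 0 0 -50 50;0 0 0 0 0 -50 50;0 0 0 0 0 -30 50;0 0 0 0 0 0 50;0 0 0 0 0 0 50"}}

```text
time: 16.0
tcp_pos: [0.5776, 0.3252, 0.2939]
ee_rot: [[0.988, 0.155, -0.002], [0.155, -0.988, -0.001], [-0.002, 0.0, -1.0]]
contact_force: [0.7, 0.7, -0.2]
width: 0.0462
finger_force: 0.0
```

```bash
python3 - <<'E'
from h import *
c=grab('side','side8');chk()
cv2.imwrite('pics/c6.png',cv2.resize(c['color'][50:350,200:500],(600,600)))
E
```

```text
foot [0.5772 0.325  0.246 ] tilt -0.1 F [ 0.8 -0.4 -0.6] T [ 0.05  0.08 -0.03] 0.04570304650307659
[(0.036, np.float64(0.1015)), (0.06, np.float64(0.0093))]
```

View pics/c6.png

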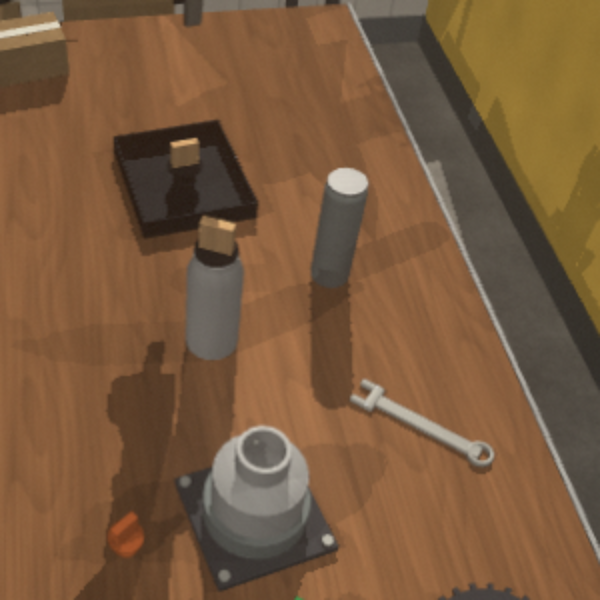

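The crop shows the stopper standing in the tray at about (184,165). The canister is open and seated at (263,490), the flask is untouched at (215,290), and the gripper is clear.

```bash
python3 -c "
from plant import ctrl
print(ctrl.job_done())"
```

```text
the job is handed in; nothing more can be done
None
```

The job is handed in at about 16 s on the robot's clock: the stopper was rocked free and stands in the black tray, the canister stayed down in its holder, and the flask was not touched; no verdict was returned.

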